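# Pry up a block heater and shim its front edge

## Robot

A 7-joint arm with a two-finger parallel gripper is mounted at the origin on the work surface. World frame = base frame: x ahead of the robot, y to its left, z up, the work surface at z = 0. Lengths are in m, angles in rad, forces in N, time in s.
With the tool pointing down it reaches from about 0.425 to 0.875 m from the base axis. Payload 8.4 kg.
Tool frame: the origin (TCP) lies midway between the tips of the shut fingers; the grasp point (between the pads) lies 19 mm behind it (manip.pinch_z is the z of the grasp point in the tool frame, in m); z points along the fingers, y is the line along which they close (so a half turn about z gives the same grasp; the last joint's range is limited). The gripper opens to 87 mm and grips with 3 to 60 N. Pads are 19 mm wide; open, the fingers measure 117 mm over their backs; the gripper's body (75 mm by 190 mm) begins 51 mm behind the grasp point.
Start: joints at [1.212, 0.333, 0.04, 1.465, -0.013, 1.343, -0.059], TCP at [0.167, -0.628, 0.223] pointing down, gripper open.
Joint ranges: [-2.58, 2.58], [-0.38, 2.09], [-1.3, 1.39], [0.25, 2.4], [-1.5, 4.64], [0.08, 2.09], [-2.65, 2.65]. Speed limits (rad/s): [2.22, 2.22, 2.79, 2.79, 3.14, 3.14, 3.14].

## Interface

Orientations are given as a unit quaternion [x, y, z, w].
In Python, from workcell import manip gives the robot as it stands.
- The arm moves only by the shell command python3 -m jog 'ROWS' [FORCE]. ROWS is JSON, a list of rows, each a list of 7 numbers: the turn, a rotation vector about the world's x, y, z in degrees, then the shift along the world's x, y, z in mm, then the finger opening in mm, from 0 to 87. A call has exactly 8 rows; each row is the pose to reach, as a shift and turn from the pose commanded when the call began; what a row does not reach only later rows make up. A row lasts 1/8 s, in which the tool goes at most 62.5 mm and 10.7 degrees, less where a joint would pass 70% of its speed; a pose out of reach is approached as far as the arm can. A call with a gripper value outside its range is refused whole. The fingers move at their own pace and stop on an object; FORCE is the grip in N (left out, the last holds). Time passes only in rows, so rows that repeat a pose let the fingers close, or fill a call up. It gives the time, the measured TCP pose, the force, the opening and the grip force at its end, in the units of the state.
- manip.state(): the state, without advancing time (a new reading comes with each control period).
- manip.read_camera(name): name is "scene" or "top" or "wrist"; returns the picture (480x640x3 uint8, blue, green, red); there is no depth.
- manip.camera_model(name): a dict with "mtx" (3x3 intrinsics, pixels), "k1" (the pictures are not rectified: a ray, as slopes to the right and down, at radius r is drawn at 1 + k1 r^2 times it, then the intrinsics apply), "R" (3x3) and "t" (3): a world point X has camera coordinates R X + t. Camera axes: x right, y down, z forward; pixel columns grow to the right and rows downward; lengths in m; the calibration is good to about 2 mm. A picture is of the moment at which its call begins: read the wrist's pose just before it. camera_model takes no time and is no camera call; for the wrist camera it gives the pose at the moment of the call.
- manip.finish_job(): hands the job in; it is judged then, once.
Trained networks look in the newest picture that a camera, given by its name, has taken for a name from the list of things; names that differ only in an ending like _2 or _b are one class to them, and where a whole thing is asked for, a point or a joint stands for the part that bears it (a point fixed in the world has none). Each returns a list of dicts, best first, with "p" (0 to 1); they miss things now and then, are a little off and sometimes report something else, mostly with a low value. They report only what shows in the picture. A call takes as long as a camera call.
- manip.trace(camera, query): "mask" (480x640 bool, what is visible of it) and "uv" ([column, row] in pixels, amid what is visible of it).
The state is a dict: "t": time; "q": joint angles; "qd": joint speeds; "joint_torque": joint torques, N m; "tool_pos": TCP position; "orientation": TCP orientation; "contact_force": force on the tool from outside, world axes, zero at the start; "wrist_torque": the same for the moment, N m; "width": finger opening in m; "finger_force": force on a finger pad.
Only numpy, scipy, OpenCV 4.12 (cv2) and the standard library are available. Lean on these libraries where they do the work, as an engineer would, in place of code of your own. Each camera call takes 0.05 s, during which the arm holds its last target. There are 200 camera calls.

## Task

Level the bench heater: take the pry bar, put it over the sliding fulcrum block with its tip under the heater's front edge, press the handle down to raise that edge, and with it held up push the bar forward so that the block drives the slotted shim under the edge until you feel the shim's upright stops press firmly, with 10 to 15 N, on the heater's front. Then stop pushing, ease the heater gently down onto the shim, draw the bar out, and lay it flat on its underside on the bench, clear of the stand. Touch heater, block and shim with the bar only, pry and push no harder than needed, raise the edge no more than 20 mm, never jerk or drop the heater, and leave the other things on the bench alone.

Things in the scene. Friction and masses are not known exactly. Their poses are not given: they have to be found in the camera images.
- stand: Fixed aluminium plate, 5 mm thick, 230 mm wide. Origin on the bench, below the middle of the heater's front edge. x = push direction, from the block towards and under the heater; z up. Plate from x -85 to +240 mm. Two rails, 8 mm high, x -80 to +60, at y +-38 form a channel 68 mm wide that guides block and shim.
- heater: White block heater, 2 kg, 205 x 200 x 60 mm (92 high with the well block). Only pivots on its back feet: origin on the pivot line, stand x 200, z 19 mm; x axis from front to back. At rest its flat underside is 14 mm above the plate; about 10 N (+-20 percent) at the front edge lifts it.
- lip (a point): Middle of the heater's lower front edge: at stand (0, 0, 19 mm) when down. It must rise over 6 mm for the shim to pass (8 to 10 is good); resting on the shim it is 6 mm up. If the shim's legs are pressed against the front while it rises, they are dragged up and jam: raise first, push after.
- fulcrum: Dark steel fulcrum block, sliding only along stand x in the channel (2 N friction; origin from stand x -67 to -12 mm, axes as the stand's). Origin on the plate's top, below the ridge's axis. Body 60 mm wide, 16 mm high, x -14 to +6 mm; two horns, 36.5 mm high, stand 36 mm apart at the ends of the ridge, with the bar between. Its front (x +6) pushes the shim.
- ridge (a point): Middle of the axis of the block's ridge, 23 mm above the plate's top: a level round steel bar, 10 mm in diameter, 36 mm free between the horns, along stand y. The pry bar turns on it.
- shim: Loose U-shaped steel shim, 20 mm thick, 64 mm wide, in the channel before the block, x axis and open slot towards the heater. Origin at the underside below the front faces of its two stops (x -16 to 0, 40 mm high, 32 mm apart, the bar goes between). Legs to x +26, slot 26 mm wide, bridge at x -16 to -8. Home: stops pressed on the heater's front, origin near stand x 0.
- bar: Pry bar, 0.35 kg, lying on the bench. Origin on its underside below the handle's middle; x to the tip, z up. Black handle x -55 to 55 mm, 24 wide, 30 high. Steel shank x 55 to 145, 16 wide, z 0 to 15. Thin blade x 145 to 213, 16 wide, z 10 to 15. Under the blade the shank ends in a shoulder 10 mm high at x 145.
- seat (a point): Point of the bar, at x 150, z 5 mm in its frame, that coincides with the ridge's axis when the blade lies on the ridge and the shoulder is against the ridge's back. Seated so with the ridge at stand x -52 and tilted 0.40 rad tip down, the tip is 8 mm under the resting heater, touching nothing; at 0.21 rad the edge is about 9 mm up. With the ridge nearer the heater a tilt lifts more.
- bottle: Clear bottle, 70 mm wide, 150 mm high, beside the heater. Leave alone. Origin at the centre of its underside.
- cap: Blue screw cap, 44 mm wide, 20 mm high. Leave alone. Origin at the centre of its underside.
- microplate: Clear well plate, 85 x 127 x 15 mm. Leave alone. Origin at the centre of its underside.
- tipbox: Pipette tip box, 120 x 85 x 69 mm. Leave alone. Origin at the centre of its underside.
- bluebox: Open blue box, 130 x 100 x 60 mm. Leave alone. Origin at the centre of its underside.
- pipette: Pipette lying flat, 240 mm long, 25 mm high. Leave alone. Origin at the centre of its underside.

How it is judged:
On the way, in this order (a step that is already met when the one before it is completed fails the run):
1. the bar, resting on the fulcrum, has levered the heater's front edge more than 6.5 mm up while the shim is not yet under it (height (world z) of lip above 0.0255 m and contact force between bar and heater above 3 N and contact force between bar and fulcrum above 3 N and x of shim in the frame of stand below -0.015 m), for 0.1 s.
2. with the edge still held up on the bar, clear of the shim, the shim has been pushed fully in and its stops pressed against the heater's front with more than 8 N (x of shim in the frame of stand above -0.004 m and contact force between bar and heater above 0.5 N and height (world z) of lip above 0.0265 m and contact force between shim and heater above 8 N), for 0.1 s.
At the end, for the whole second after the job is handed in: Shim under the front edge, stops within 4 mm of the heater's front; heater resting on the shim (edge 4.5 to 8 mm above its first height); bar flat on the bench, right way up (tilt under 0.08 rad, underside below 6 mm), off stand and block; all at rest (x of shim in the frame of stand between -0.004 and 0.004 m and height (world z) of lip between 0.0235 and 0.027 m and contact force between shim and heater above 3 N and height (world z) of bar below 0.006 m and angle between bar's own z axis and vertical below 0.08 rad and contact force between bar and stand below 0.05 N and contact force between bar and fulcrum below 0.05 N and linear speed of each of bar, shim below 0.01 m/s and angular speed of heater below 0.02 rad/s); the robot touches nothing.
It fails at once if the bar or the shim presses on the heater with more than 30 N (contact force between any of bar, shim and heater above 30 N).
It fails at once if the edge is raised more than 22 mm (height (world z) of lip above 0.041 m).
It fails at once if the heater drops or is jerked (turns faster than 0.35 rad/s, 70 mm/s at the edge) (angular speed of heater above 0.35 rad/s).
It fails at once if the robot touches the heater, the shim or the block itself (contact force between any of the arm, the fingers and heater above 1 N or contact force between any of the arm, the fingers and shim above 1 N or contact force between any of the arm, the fingers and fulcrum above 1 N).
It fails at once if another thing on the bench is moved more than 20 mm (distance of any of bottle, cap, microplate, tipbox, bluebox, pipette from where it was at the start of the episode above 0.02 m).
It also fails if it takes over 72 s, if anything falls off the work surface, if the arm or the gripper's body presses on something with over 40 N, if the wrist force passes 120 N, or if a joint passes its speed limit or range.

## Working session

There is one attempt and no reset: what is moved stays moved. The work goes in short steps, Python scripts to look and compute and a shell command to move; the robot and the scene stay as the last step left them, time stands still between calls to the robot, and variables do not carry over. Pictures are saved under pics/ and viewed, at most 11 in all, crops included, and the job is handed in when it is done.

```bash
ls; mkdir -p pics; python3 - <<'E'
from workcell import manip
import cv2,numpy as np
for c in ("scene","top"):
    cv2.imwrite(f"pics/{c}0.png",manip.read_camera(c))
    m=manip.camera_model(c); print(c,np.round(np.array(m["mtx"]),1).tolist(),m["k1"],np.round(-np.array(m["R"]).T@np.array(m["t"]),3))
    for q in ("bar","fulcrum","shim","heater","stand"):
        r=manip.trace(c,q); print(q,[(round(a["p"],2),np.round(a["uv"]).tolist(),int(a["mask"].sum())) for a in r[:2]])
print(manip.state())
E
```

```text
pics
scene [[547.6, 0.0, 315.3], [0.0, 547.6, 233.7], [0.0, 0.0, 1.0]] -0.08947632643862136 [ 1.314 -0.526  1.258]
bar [(0.56, [275.0, 266.0], 653)]
fulcrum [(0.78, [344.0, 220.0], 226)]
shim []
heater [(0.92, [391.0, 187.0], 5173)]
stand []
top [[513.0, 0.0, 316.1], [0.0, 513.0, 244.3], [0.0, 0.0, 1.0]] -0.025097863861177145 [ 0.459 -0.092  1.094]
bar [(0.96, [372.0, 257.0], 1134)]
fulcrum [(0.76, [255.0, 268.0], 315)]
shim [(0.93, [250.0, 264.0], 408)]
heater [(0.89, [177.0, 265.0], 10902), (0.68, [511.0, 327.0], 3822)]
stand [(0.56, [188.0, 269.0], 16012)]
{'t': 0.6, 'q': array([ 1.21182196,  0.33316794,  0.03989649,  1.46538258, -0.01341717,
        1.34332122, -0.05853733]), 'qd': array([-7.58721785e-05,  9.72412065e-04, -8.82427722e-04, -1.06260483e-05,
        1.54683942e-03, -6.51289229e-04,  3.28609181e-04]), 'joint_torque': array([ 1.27497369e-03, -6.55782008e+01,  1.33339830e+00, -4.03906095e+01,
       -5.98583836e-02,  3.51537473e-02,  5.91630510e-05]), 'tool_pos': array([ 0.16695001, -0.62816597,  0.22257511]), 'orientation': array([ 9.91580931e-01,  1.29488440e-01,  1.19423930e-05, -9.11380203e-06]), 'contact_force': array([-0.03383263,  0.05610824,  0.91017675]), 'wrist_torque': array([-0.01637661, -0.06087238, -0.00196577]), 'finger_force': 0.0, 'width': 0.08705207179309189}
```

View pics/top0.png

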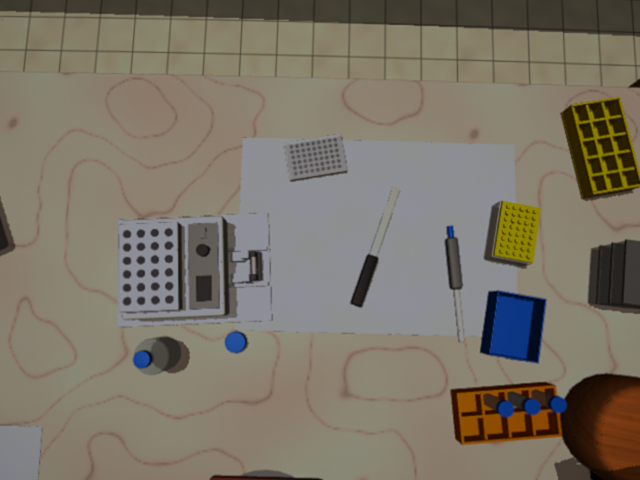

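View pics/scene0.png

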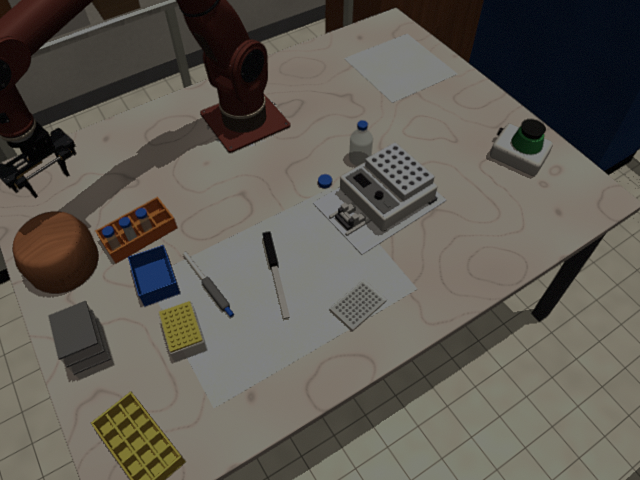

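```bash
cat > h.py <<'E'
from workcell import manip
import cv2,numpy as np
def ray(c,uv,m=None):
    m=m or manip.camera_model(c); K=np.array(m["mtx"]);R=np.array(m["R"]);t=np.array(m["t"])
    d=np.array([(uv[0]-K[0,2])/K[0,0],(uv[1]-K[1,2])/K[1,1]]); s=d.copy()
    for _ in range(20): s=d/(1+m["k1"]*(s@s))
    return -R.T@t, R.T@np.array([s[0],s[1],1.])
def at(c,uv,z,m=None):
    o,d=ray(c,uv,m); return o+d*(z-o[2])/d[2]
def proj(c,X,m=None):
    m=m or manip.camera_model(c); K=np.array(m["mtx"]); p=np.array(m["R"])@np.array(X)+np.array(m["t"]); s=p[:2]/p[2]; s=s*(1+m["k1"]*(s@s))
    return np.array([K[0,0]*s[0]+K[0,2],K[1,1]*s[1]+K[1,2]])
def box(mask):
    return cv2.minAreaRect(np.argwhere(mask)[:,::-1].astype(np.float32))
E
python3 - <<'E'
from h import *
im=cv2.imread("pics/top0.png")
cv2.imwrite("pics/top_c.png",cv2.resize(im[180:345,105:295],None,fx=4,fy=3.6 and 4,interpolation=cv2.INTER_CUBIC)[:600])
manip.read_camera("top")
r=manip.trace("top","bar")[0]; b=cv2.boxPoints(box(r["mask"]))
print(b.tolist()); print(np.round([at("top",p,.015) for p in b],4).tolist())
for q in("fulcrum","shim","stand","heater"):
    r=manip.trace("top",q)
    if r: bb=cv2.boxPoints(box(r[0]["mask"])); print(q,np.round(bb,1).tolist())
E
```

```text
[[350.2030029296875, 303.3113708496094], [390.9150390625, 185.24655151367188], [401.82470703125, 189.00851440429688], [361.1126708984375, 307.0733337402344]]
[[0.4714, -0.1643, 0.015], [0.7262, -0.2473, 0.015], [0.7186, -0.2709, 0.015], [0.4642, -0.1872, 0.015]]
fulcrum [[249.0, 251.0], [262.0, 251.0], [262.0, 280.0], [249.0, 280.0]]
shim [[229.60000610351562, 251.8000030517578], [250.1999969482422, 250.6999969482422], [251.89999389648438, 281.79998779296875], [231.3000030517578, 282.8999938964844]]
stand [[112.80000305175781, 219.5], [268.0, 212.5], [272.79998779296875, 320.20001220703125], [117.5999984741211, 327.20001220703125]]
heater [[115.69999694824219, 218.3000030517578], [227.3000030517578, 215.5], [229.89999389648438, 316.8999938964844], [118.19999694824219, 319.6000061035156]]
```

View pics/top_c.png

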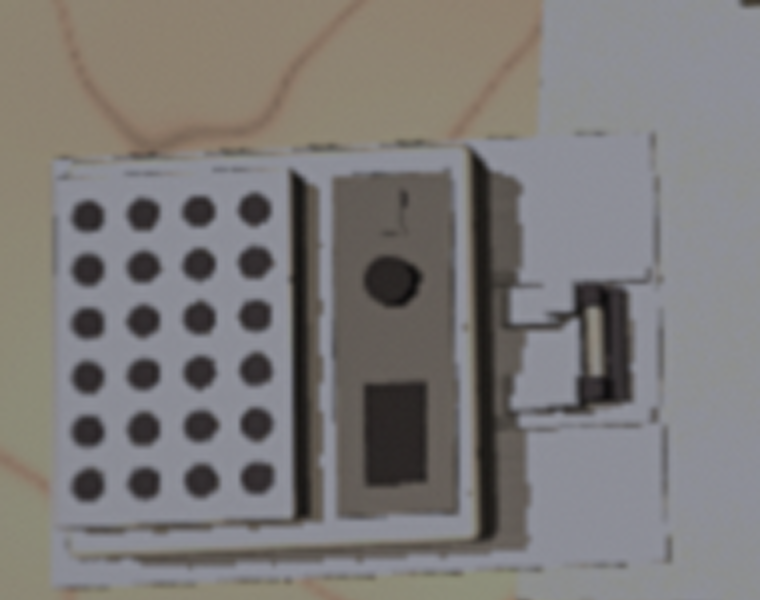

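```bash
python3 - <<'E'
from h import *
P=lambda u,v,z: at("top",(105+u/4,180+v/4),z)
A=P(654,133,.005);B=P(667,562,.005);C=P(53,158,.005);D=P(57,587,.005)
print(np.round([A,B,C,D],4).tolist(),[round(1000*np.linalg.norm(x),1) for x in(A-B,A-C,B-D,C-D)])
y=(A-B)[:2]; ex=np.array([(C-A)[:2],(D-B)[:2]]).mean(0)
# stand y axis: z cross x ; 
a1=np.arctan2(ex[1],ex[0]); a2=np.arctan2((B-A)[1],(B-A)[0])
print(np.degrees([a1,a2]))
for s in(1,-1):print(np.degrees(a2)+90*s)
r=P(593,341,.032);print("ridge",r)
for n,u,v in(("r1",593,305),("r2",593,377)):print(n,P(u,v,.032))
print(P(466,146,.079),P(482,540,.079), "heater top front")
# bar ends
for u,v,z in((396,187.5,.015),(356.5,305,.03)): print(at("top",(u,v),z))
r=manip.trace("top","bar") if 0 else None
im=cv2.imread("pics/top0.png").astype(int).sum(2)
E
```

```text
[[0.6598, 0.0147, 0.005], [0.4313, -0.0008, 0.005], [0.6376, 0.339, 0.005], [0.4091, 0.32, 0.005]] [np.float64(229.1), np.float64(325.0), np.float64(321.5), np.float64(229.3)]
[  93.92646251 -176.11964892]
-86.11964892171144
-266.1196489217115
ridge [0.544401   0.03956209 0.032     ]
r1 [0.56316604 0.04034296 0.032     ]
r2 [0.52571569 0.03878655 0.032     ]
[0.63702504 0.10165543 0.079     ] [0.44131171 0.08417075 0.079     ] heater top front
[ 0.7215628  -0.25828917  0.015     ]
[ 0.46814596 -0.17630884  0.03      ]
```

```bash
python3 -m jog '[[0,0,-4,35,43,0,87],[0,0,-8,80,97,0,87],[0,0,-12,120,147,0,87],[0,0,-16,165,200,-10,87],[0,0,-20,210,255,-30,87],[0,0,-25,250,310,-50,87],[0,0,-29,300,370,-75,87],[0,0,-33,353,435,-100,87]]'
```

```text
t: 1.9
tool_pos: [0.4721, -0.2519, 0.1458]
orientation: [0.987, -0.159, 0.0, 0.0]
contact_force: [0.7, -1.7, -0.7]
width: 0.087
finger_force: 0.0
```

```bash
python3 -m jog '[[0,0,0,20,25,-15,87],[0,0,0,40,50,-30,87],[0,0,0,46,57,-46,87],[0,0,0,46,57,-46,87],[0,0,0,46,57,-46,87],[0,0,0,46,57,-46,87],[0,0,0,46,57,-46,87],[0,0,0,46,57,-46,87]]'; python3 - <<'E'
from h import *
s=manip.state(); m=manip.camera_model("wrist"); im=manip.read_camera("wrist"); cv2.imwrite("pics/w1.png",im)
print(s["tool_pos"],s["orientation"],s["contact_force"],manip.pinch_z)
for r in manip.trace("wrist","bar")[:2]:
    b=cv2.boxPoints(box(r["mask"])); print(r["p"],r["mask"].sum(),b.round(0).tolist(),[at("wrist",p,.02,m).round(4).tolist() for p in b])
    mk=r["mask"]; 
    # midline by rows/cols in world at z=.02
    pts=np.array([at("wrist",p[::-1],.02,m)[:2] for p in np.argwhere(mk)[::40]])
    c=pts.mean(0); u,sv,vt=np.linalg.svd(pts-c); print(c,np.degrees(np.arctan2(vt[0,1],vt[0,0])), ((pts-c)@vt[0]).min(),((pts-c)@vt[0]).max())
E
```

```text
t: 2.9
tool_pos: [0.5171, -0.1967, 0.1003]
orientation: [0.987, -0.158, 0.0, 0.0]
contact_force: [0.9, 0.0, 0.8]
width: 0.0871
finger_force: 0.0
[ 0.51709102 -0.19665491  0.10028845] [ 9.87490633e-01 -1.57677433e-01  2.67325036e-04  8.04507012e-05] [0.93658704 0.03383344 0.78392469] -0.0187
0.95 9712 [[291.0, 0.0], [328.0, 0.0], [328.0, 320.0], [291.0, 320.0]] [[0.6666, -0.228, 0.02], [0.6599, -0.2486, 0.02], [0.4607, -0.1851, 0.02], [0.4692, -0.1589, 0.02]]
[ 0.56520285 -0.20529608] 161.67229468012184 -0.10341629203754082 0.10474790848794001
```

View pics/w1.png

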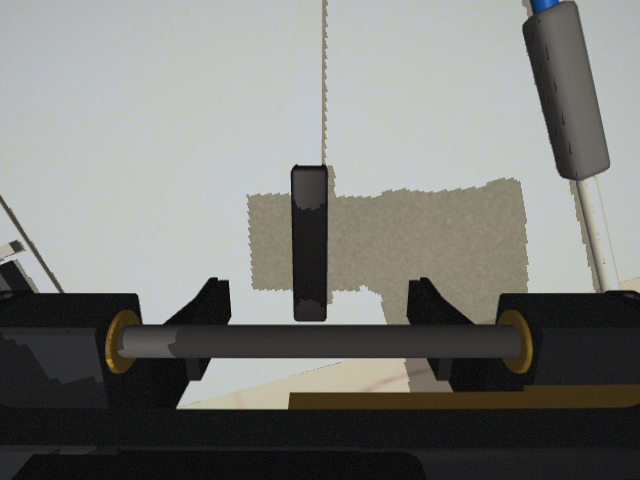

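```bash
python3 - <<'E'
from h import *
for uv,z in(((309.5,167),.03),((309.5,300),.03),((309.5,320),.03),((309.5,320),.0),((309.5,167),.025)): print(uv,z,at("wrist",uv,z).round(4))
E
```

```text
(309.5, 167) 0.03 [ 0.5724 -0.208   0.03  ]
(309.5, 300) 0.03 [ 0.4851 -0.1788  0.03  ]
(309.5, 320) 0.03 [ 0.4702 -0.1738  0.03  ]
(309.5, 320) 0.0 [ 0.4546 -0.1678  0.    ]
(309.5, 167) 0.025 [ 0.572  -0.2077  0.025 ]
```

```bash
python3 -m jog '[[0,0,0,3,6,-35,87],[0,0,0,3,6,-75,87],[0,0,0,3,6,-95,60],[0,0,0,3,6,-95,40],[0,0,0,3,6,-95,15],[0,0,0,3,6,-95,15],[0,0,0,3,6,-95,15],[0,0,0,3,6,-95,15]]' 55
```

```text
t: 4.0
tool_pos: [0.5203, -0.1904, 0.0054]
orientation: [0.988, -0.157, 0.0, 0.0]
contact_force: [-0.1, 0.3, 0.1]
width: 0.0348
finger_force: 0.0
```

```bash
python3 -m jog '[[0,0,0,0,0,0,15],[0,0,0,0,0,0,15],[0,0,0,0,0,15,15],[0,0,10,5,2,45,15],[0,0,20,10,5,75,15],[0,0,30,15,8,100,15],[0,0,40,20,10,120,15],[0,0,50,25,12,130,15]]' 55
python3 - <<'E'
from h import *
from scipy.spatial.transform import Rotation as R
s=manip.state(); q=R.from_quat(s["orientation"]); tx=q.as_matrix()[:,0]
print(s["tool_pos"],np.degrees(np.arctan2(tx[1],tx[0])),s["width"],s["finger_force"],s["contact_force"],s["wrist_torque"])
E
```

```text
t: 5.0
tool_pos: [0.5455, -0.1782, 0.1369]
orientation: [0.961, 0.278, 0.001, 0.0]
contact_force: [0.0, -0.9, -3.1]
width: 0.0241
finger_force: 55.0
[ 0.54551214 -0.17821533  0.13690516] 32.22502784849545 0.024134009610207733 54.990828316658735 [ 0.04492703 -0.8696263  -3.07326103] [0.01035299 0.03016299 0.04655932]
```

```bash
cat >> h.py <<'E'
from scipy.spatial.transform import Rotation as Rt
YAW=93.9; O=np.array([.5397,.091,0.])
def fr(yaw=None):
    a=np.radians(YAW if yaw is None else yaw); return np.array([np.cos(a),np.sin(a),0]),np.array([-np.sin(a),np.cos(a),0])
def tcp(xs,zs,th,back=0,up=0,y=0,g=0.0,tz=.0054):
    # TCP world for seat at stand xs, z zs
    ex,ey=fr(); z=np.array([0,0,1.]); bx=np.cos(th)*ex-np.sin(th)*z; bz=np.sin(th)*ex+np.cos(th)*z
    return O+xs*ex+y*ey+zs*z-(.150-g+back)*bx+(tz-.005+up)*bz
def tstate():
    s=manip.state(); M=Rt.from_quat(s["orientation"]).as_matrix(); tx=M[:,0]; tz=M[:,2]
    ex,ey=fr(); d=s["tool_pos"]-O
    return s, dict(yaw=np.degrees(np.arctan2(tx[1],tx[0])), tilt=np.arcsin(-tx[2]), roll=np.arcsin(-(M[:,1])[2]), sx=d@ex*1e3, sy=d@ey*1e3, z=d[2]*1e3)
E
python3 - <<'E'
from h import *
ex,ey=fr()
for yw,t in((60,0),(61.7,5),(61.7,10),(61.7,17),(61.7,23)):
    print(yw,t,(Rt.from_rotvec(np.radians(t)*ey)*Rt.from_euler('z',yw,degrees=True)).as_rotvec(degrees=True).round(1))
print(tcp(-.052,.028,.4),tcp(-.052,.028,.4,back=.085,up=.005))
E
```

```text
60 0 [ 0.  0. 60.]
61.7 5 [-4.7  2.4 61.7]
61.7 10 [-9.4  4.8 61.5]
61.7 17 [-15.9   8.1  61.2]
61.7 23 [-21.5  10.9  60.8]
[ 0.55262314 -0.09856339  0.08678118] [ 0.55781563 -0.17472969  0.12448704]
```

```bash
python3 -m jog '[[0,0,10,3,0,0,15],[0,0,20,6,-1,0,15],[0,0,30,9,-3,0,15],[0,0,40,12,-5,0,15],[0,0,50,12,-5,0,15],[-4.7,2.4,60,12,-5,0,15],[-12.5,6.4,61.4,12,-5,0,15],[-21.5,10.9,60.8,12,-5,0,15]]'
python3 - <<'E'
from h import *
s,d=tstate(); print(d,s["width"],s["contact_force"])
m=manip.camera_model("wrist"); im=manip.read_camera("wrist"); cv2.imwrite("pics/w2.png",im)
im=manip.read_camera("top"); cv2.imwrite("pics/t2.png",cv2.resize(im[200:350,200:400],None,fx=4,fy=4,interpolation=cv2.INTER_CUBIC))
E
```

```text
t: 6.0
tool_pos: [0.5572, -0.1841, 0.1364]
orientation: [0.671, 0.713, -0.136, 0.149]
contact_force: [-0.5, 0.2, -4.5]
width: 0.0235
finger_force: 55.0
{'yaw': np.float64(93.38551951906217), 'tilt': np.float64(0.40613546567547526), 'roll': np.float64(-0.004801230554796462), 'sx': np.float64(-275.60859944875307), 'sy': np.float64(1.2458686969755932), 'z': np.float64(136.370466137074)} 0.02350337997620893 [-0.52398403  0.20314112 -4.47777436]
```

View pics/w2.png

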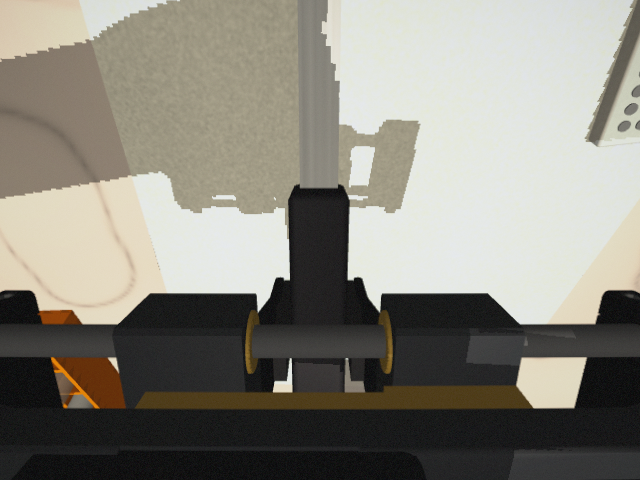

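View pics/t2.png

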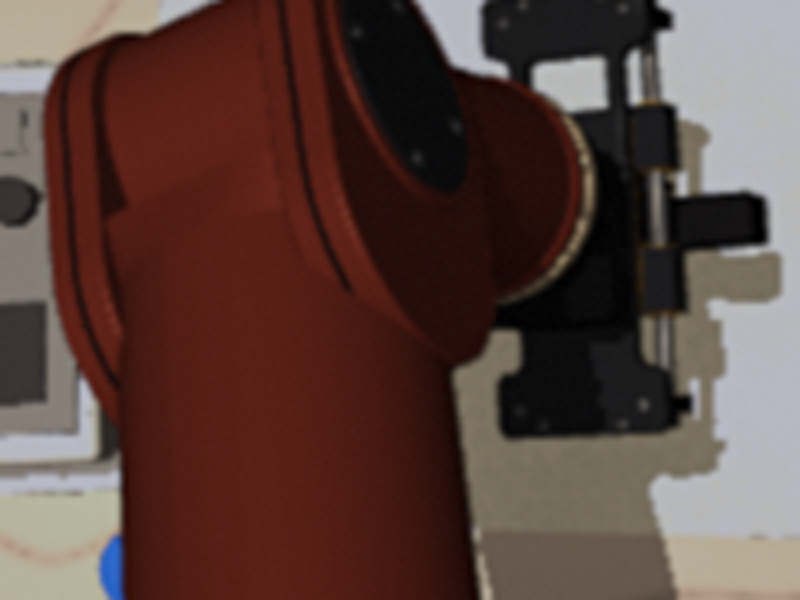

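```bash
python3 - <<'E'
from h import *
s,d=tstate(); print(d,s["t"])
M=Rt.from_quat(s["orientation"]).as_matrix(); bx=M[:,0];bz=-M[:,2]
for g in(-.004,0,.004): print(g,proj("wrist",s["tool_pos"]+(.055-g)*bx+(.03-.0054)*bz), proj("wrist",s["tool_pos"]+(.120-g)*bx+(.015-.0054)*bz))
manip.read_camera("scene")
for q in("bar","fulcrum","shim","heater"):
    for r in manip.trace("scene",q)[:2]: print(q,r["p"],r["uv"],int(r["mask"].sum()),cv2.boxPoints(box(r["mask"])).round().tolist() if r["mask"].sum()>20 else '')
ex,ey=fr()
print("tip pred",proj("scene",s["tool_pos"]+.213*bx+.01*bz),"ridge pred",proj("scene",O-.052*ex+[0,0,.031]))
im=manip.read_camera("scene"); cv2.imwrite("pics/s3.png",cv2.resize(im[150:275,240:400],None,fx=5,fy=4.8,interpolation=cv2.INTER_CUBIC))
E
```

```text
{'yaw': np.float64(93.99500835533841), 'tilt': np.float64(0.4029812328453711), 'roll': np.float64(-0.0022253044297496387), 'sx': np.float64(-269.49377728193315), 'sy': np.float64(0.6737225827746952), 'z': np.float64(134.7218940831583)} 6.1
-0.004 [318.76052764 185.64854975] [318.67848564   4.51512008]
0 [318.75829976 196.08778095] [318.677003    16.62803698]
0.004 [318.75609986 206.35980996] [318.67553492  28.55842282]
bar 0.71 [273.7, 226.1] 375 [[257.0, 227.0], [336.0, 202.0], [341.0, 215.0], [262.0, 241.0]]
fulcrum 0.76 [344.6, 219.9] 209 [[331.0, 214.0], [340.0, 206.0], [356.0, 223.0], [347.0, 231.0]]
shim 0.82 [351.0, 210.8] 300 [[338.0, 208.0], [347.0, 198.0], [367.0, 218.0], [357.0, 227.0]]
shim 0.32 [323.4, 180.9] 128 [[319.0, 175.0], [330.0, 175.0], [330.0, 186.0], [319.0, 186.0]]
heater 0.95 [388.2, 188.6] 5085 [[335.0, 182.0], [400.0, 132.0], [444.0, 190.0], [380.0, 240.0]]
tip pred [339.3753976  212.39637106] ridge pred [344.27792977 216.13586144]
```

View pics/s3.png

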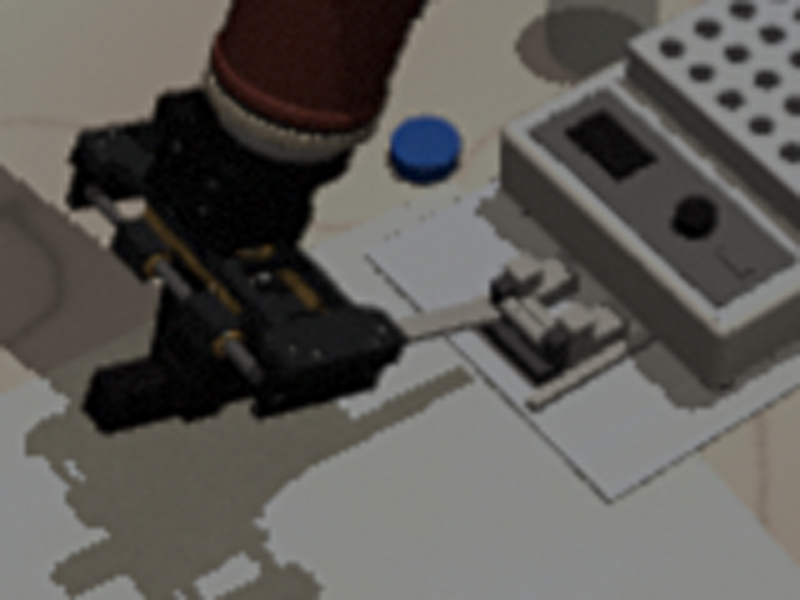

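```bash
python3 - <<'E'
from h import *
s,d=tstate(); print(s["t"],d,s["contact_force"])
t=tcp(-.052,.029,.42,back=.010); print("delta to back10 mm",(t-s["tool_pos"])*1e3)
t=tcp(-.052,.029,.42,back=.085); print("delta to back85 mm",(t-s["tool_pos"])*1e3)
# ridge from scene px
p=at("scene",(346.4,216.3),.032); dd=p-O; ex,ey=fr(); print("ridge scene stand",dd@ex,dd@ey)
E
```

```text
6.4 {'yaw': np.float64(93.33291454912982), 'tilt': np.float64(0.4001678011709985), 'roll': np.float64(-0.002810408046521227), 'sx': np.float64(-276.45314759246855), 'sy': np.float64(1.7142563221255835), 'z': np.float64(135.24358487491907)} [-0.85833099 -0.26644607 -3.17863544]
delta to back10 mm [ -3.63041152  78.45678186 -40.63667681]
delta to back85 mm [  1.0273892   10.13369579 -10.05464283]
ridge scene stand -0.04803185922718252 -0.004636401180328578
```

```bash
python3 -m jog '[[-1.1,0,0.5,1,5,-7,15],[-1.1,0,0.5,0,14,-12,15],[-1.1,0,0.5,-1,25,-17,15],[-1.1,0,0.5,-1.5,38,-22,15],[-1.1,0,0.5,-2,50,-27.5,15],[-1.1,0,0.5,-3,62,-33,15],[-1.1,0,0.5,-3.5,72,-37.5,15],[-1.1,0,0.5,-4,76,-39.5,15]]'
python3 - <<'E'
from h import *
s,d=tstate(); print(d,s["contact_force"])
im=manip.read_camera("scene"); cv2.imwrite("pics/s4.png",cv2.resize(im[170:245,300:400],None,fx=8,fy=8,interpolation=cv2.INTER_CUBIC))
s,d=tstate(); print(d,s["contact_force"],s["wrist_torque"])
t=tcp(-.052,.029,.42); print((t-s["tool_pos"])*1e3)
E
```

```text
t: 7.4
tool_pos: [0.5531, -0.1064, 0.0951]
orientation: [0.666, 0.716, -0.142, 0.153]
contact_force: [0.5, -0.4, -3.6]
width: 0.0233
finger_force: 55.0
{'yaw': np.float64(94.10175689043167), 'tilt': np.float64(0.4198065465901842), 'roll': np.float64(-0.0011299493216779242), 'sx': np.float64(-197.86759286807333), 'sy': np.float64(0.09345392138331571), 'z': np.float64(95.08208075978)} [ 0.4674625  -0.39545056 -3.58436132]
{'yaw': np.float64(94.10896201917402), 'tilt': np.float64(0.4196706307605956), 'roll': np.float64(-0.0010169314740426072), 'sx': np.float64(-197.7069212163067), 'sy': np.float64(0.18414825601491314), 'z': np.float64(94.97693767072987)} [-0.42217786  0.29697837 -4.00843454] [ 0.79815851 -0.04153367 -0.03843182]
[-0.4220689   8.89858385 -4.44763414]
```

View pics/s4.png

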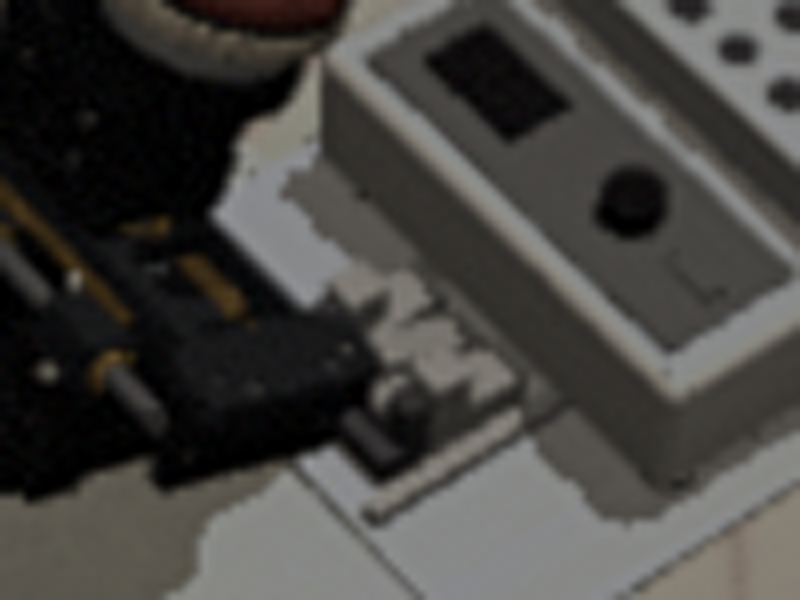

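```bash
python3 -m jog '[[0,0,0,0,1.5,-0.8,15],[0,0,0,-0.1,3,-1.5,15],[0,0,0,-0.2,4.5,-2.5,15],[0,0,0,-0.3,6,-3.5,15],[0,0,0,-0.3,7,-4.0,15],[0,0,0,-0.3,8,-4.5,15],[0,0,0,-0.3,8,-4.8,15],[0,0,0,-0.3,8,-5,15]]'
python3 - <<'E'
from h import *
s,d=tstate(); print(d,s["contact_force"],s["wrist_torque"])
t=tcp(-.052,.028,.42); print((t-s["tool_pos"])*1e3)
E
```

```text
t: 8.45
tool_pos: [0.5528, -0.0993, 0.0904]
orientation: [0.667, 0.716, -0.142, 0.153]
contact_force: [-0.8, -0.5, -3.2]
width: 0.0236
finger_force: 55.0
{'yaw': np.float64(94.03822142909341), 'tilt': np.float64(0.42005225132722346), 'roll': np.float64(-0.0014567161817771231), 'sx': np.float64(-190.7903387086076), 'sy': np.float64(-0.1149362882003968), 'z': np.float64(90.44544345694655)} [-0.81403651 -0.54400562 -3.17757186] [ 0.75167375 -0.03608295 -0.05456481]
[-0.25002748  1.9776759  -0.91613992]
```

```bash
python3 -m jog '[[0,0,0,0,0,-0.5,15],[0,0,0,0,0,-1,15],[0,0,0,0,1,-1.5,15],[0,0,0,-0.1,2,-2,15],[0,0,0,-0.2,3,-2.5,15],[0,0,0,-0.3,4,-3,15],[0,0,0,-0.3,4,-3,15],[0,0,0,-0.3,4,-3,15]]'
python3 - <<'E'
from h import *
s,d=tstate(); print(d,s["contact_force"],s["wrist_torque"])
t=tcp(-.052,.028,.42); print((t-s["tool_pos"])*1e3)
E
```

```text
t: 9.45
tool_pos: [0.5527, -0.0954, 0.0877]
orientation: [0.667, 0.716, -0.141, 0.153]
contact_force: [-0.4, -2.3, 3.3]
width: 0.0234
finger_force: 55.0
{'yaw': np.float64(94.0205375621206), 'tilt': np.float64(0.4202746954950609), 'roll': np.float64(-0.0019466915089986717), 'sx': np.float64(-186.8810597301535), 'sy': np.float64(-0.3047654005172496), 'z': np.float64(87.74278418226316)} [-0.40622343 -2.27817424  3.30571192] [ 0.39905718 -0.10871585 -0.01480127]
[-0.17352626 -1.93546156  1.78651935]
```

```bash
python3 - <<'E'
from h import *
for a,b in((.42,.36),(.42,.30),(.42,.25),(.42,.21)): print(b,np.degrees(a-b).round(2),((tcp(-.05,.028,b)-tcp(-.05,.028,a))*1e3).round(1))
np.save("ref.npy",manip.read_camera("scene"))
E
```

```text
0.36 3.44 [ 0.2 -3.4 -8.3]
0.3 6.88 [  0.4  -6.4 -16.8]
0.25 9.74 [  0.6  -8.4 -24. ]
0.21 12.03 [  0.7  -9.8 -29.9]
```

```bash
python3 -m jog '[[1.7,0.1,0,0.1,-1.7,-4.1,15],[3.4,0.2,0,0.2,-3.4,-8.3,15],[4.6,0.3,0,0.3,-4.4,-11.2,15],[5.7,0.4,0,0.3,-5.4,-14,15],[6.9,0.5,0,0.4,-6.4,-16.8,15],[7.9,0.5,0,0.5,-7.1,-19.3,15],[8.8,0.6,0,0.5,-7.8,-21.7,15],[9.7,0.7,0,0.6,-8.4,-24,15]]'
cat >> h.py <<'E'
def lift():
    # rise of heater front from image shift, scene camera
    a=np.load("ref.npy");b=manip.read_camera("scene"); ex,ey=fr()
    out=[]
    for X in([0.03,0.05,.079],[.03,-.05,.079],[.03,0.0,.079]):
        W=O+X[0]*ex+X[1]*ey+np.array([0,0,X[2]]); u=proj("scene",W); v=proj("scene",W+[0,0,.01])-u
        x,y=np.round(u).astype(int); sl=np.s_[y-8:y+9,x-8:x+9]
        ga=cv2.cvtColor(a,6); gb=cv2.cvtColor(b,6)
        G=cv2.resize(gb[y-20:y+21,x-20:x+21],None,fx=8,fy=8,interpolation=2); T=cv2.resize(ga[sl],None,fx=8,fy=8,interpolation=2)
        r=cv2.matchTemplate(G,T,5); _,mx,_,p=cv2.minMaxLoc(r); d=np.array(p)/8-12
        out.append((round(mx,2),d.round(2).tolist(),round(float(10*d@v/(v@v)),1)))
    return out
E
python3 - <<'E'
from h import *
print(lift())
s,d=tstate(); print(d,s["contact_force"],s["wrist_torque"],s["width"])
E
```

```text
t: 10.5
tool_pos: [0.5531, -0.1035, 0.0633]
orientation: [0.676, 0.726, -0.084, 0.091]
contact_force: [-0.0, 4.2, 4.6]
width: 0.0235
finger_force: 55.0
[(0.99, [0.75, -1.5], 6.6), (0.99, [0.88, -1.75], 8.0), (0.99, [0.75, -1.5], 6.7)]
{'yaw': np.float64(94.01674135375572), 'tilt': np.float64(0.24849548214148173), 'roll': np.float64(-0.0009447187489873871), 'sx': np.float64(-195.51189384532918), 'sy': np.float64(0.009108255284265482), 'z': np.float64(63.03765371117849)} [1.12136457 3.91722589 3.14389286] [ 1.62167898 -0.22695401 -0.05726807] 0.023540846121990262
```

```bash
python3 - <<'E'
from h import *
t0=tcp(-.05,.028,.25)
for x,b in((-.05,.215),(-.046,.225),(-.042,.24),(-.038,.26),(-.034,.285),(-.03,.315),(-.026,.345),(-.022,.38)): print(x,b,((b-.25)*-np.degrees(1)).round(2),((tcp(x,.028,b)-t0)*1e3).round(1), 'lip',(28+x*1e3*np.tan(b)+10/np.cos(b)-19).round(1))
E
python3 -m jog '[[0.7,0,0,0,-0.3,-1.8,15],[1.4,0.1,0,0,-0.6,-3.5,15],[2,0.1,0,0.1,-1.2,-5.2,15],[2,0.1,0,0.1,-1.2,-5.2,15],[2,0.1,0,0.1,-1.2,-5.2,15],[2,0.1,0,0.1,-1.2,-5.2,15],[2,0.1,0,0.1,-1.2,-5.2,15],[2,0.1,0,0.1,-1.2,-5.2,15]]'
python3 - <<'E'
from h import *
print(lift())
for q in("fulcrum","shim"):
    for r in manip.trace("scene",q)[:1]: print(q,r["p"],r["uv"],int(r["mask"].sum()))
s,d=tstate(); print(d,s["contact_force"],s["wrist_torque"],s["width"])
E
```

```text
-0.05 0.215 2.01 [ 0.1 -1.2 -5.1] lip 8.3
-0.046 0.225 1.43 [-0.2  3.1 -3.6] lip 8.7
-0.042 0.24 0.57 [-0.5  7.6 -1.5] lip 9.0
-0.038 0.26 -0.57 [-0.8 12.4  1.5] lip 9.2
-0.034 0.285 -2.01 [-1.2 17.4  5.1] lip 9.5
-0.03 0.315 -3.72 [-1.5 22.7  9.4] lip 9.7
-0.026 0.345 -5.44 [-1.9 28.1 13.6] lip 10.3
-0.022 0.38 -7.45 [-2.3 34.  18.5] lip 11.0
t: 11.55
tool_pos: [0.5532, -0.1051, 0.0583]
orientation: [0.678, 0.727, -0.073, 0.079]
contact_force: [0.0, -1.2, 5.4]
width: 0.0239
finger_force: 55.0
[(0.99, [0.88, -1.88], 8.3), (0.99, [1.0, -2.0], 9.1), (1.0, [1.0, -2.0], 9.0)]
fulcrum 0.45 [346.2, 220.2] 153
shim 0.57 [355.1, 215.3] 252
{'yaw': np.float64(94.02874520284186), 'tilt': np.float64(0.21571322119963102), 'roll': np.float64(-0.0020445932083334394), 'sx': np.float64(-196.6086720336973), 'sy': np.float64(-0.13177454893811202), 'z': np.float64(58.3378186988258)} [-0.25464812 -0.90251591  5.02056794] [ 0.42083851 -0.14285407 -0.10010563] 0.023765344045658547
```

```bash
python3 -m jog '[[-0.3,0,0,-0.1,2.1,0.7,15],[-0.6,0,0,-0.3,4.3,1.5,15],[-1,-0.1,0,-0.4,6.5,2.5,15],[-1.4,-0.1,0,-0.6,8.8,3.6,15],[-2,-0.1,0,-0.8,11.2,5.1,15],[-2.6,-0.2,0,-0.9,13.6,6.6,15],[-3.3,-0.2,0,-1.1,16.1,8.4,15],[-4,-0.3,0,-1.3,18.6,10.2,15]]'
python3 - <<'E'
from h import *
print(lift())
for q in("fulcrum","shim"):
    for r in manip.trace("scene",q)[:1]: print(q,r["p"],r["uv"],int(r["mask"].sum()))
s,d=tstate(); print(d,s["contact_force"],s["wrist_torque"],s["width"])
E
```

```text
t: 12.7
tool_pos: [0.5519, -0.0904, 0.0693]
orientation: [0.676, 0.723, -0.098, 0.107]
contact_force: [1.1, -11.3, 7.4]
width: 0.0238
finger_force: 55.0
[(0.99, [0.75, -1.62], 7.2), (0.99, [0.88, -1.88], 8.5), (0.99, [0.88, -1.75], 7.9)]
fulcrum 0.55 [351.0, 220.1] 131
shim 0.6 [356.9, 212.6] 153
{'yaw': np.float64(93.90522974234443), 'tilt': np.float64(0.28989246826630405), 'roll': np.float64(-0.0020945252724860887), 'sx': np.float64(-181.00404005598145), 'sy': np.float64(0.11950917342169494), 'z': np.float64(69.23117521442968)} [ 0.40886877 -9.79940487  7.01648995] [-1.57040206 -0.22132531 -0.02171806] 0.02358731127303579
```

```bash
python3 -m jog '[[-0.4,0,0,-0.1,1.3,1.1,15],[-0.8,0,0,-0.2,2.7,2.1,15],[-1.3,-0.1,0,-0.3,4,3.2,15],[-1.7,-0.1,0,-0.4,5.3,4.3,15],[-2.1,-0.1,0,-0.5,6.7,5.3,15],[-2.6,-0.2,0,-0.6,8,6.4,15],[-3,-0.2,0,-0.6,9.3,7.5,15],[-3.4,-0.2,0,-0.7,10.7,8.5,15]]'
python3 - <<'E'
from h import *
print(lift())
for q in("fulcrum","shim"):
    for r in manip.trace("scene",q)[:1]: print(q,r["p"],r["uv"],int(r["mask"].sum()))
s,d=tstate(); print(d,"seat",d["sx"]+149.6*np.cos(d["tilt"]),s["contact_force"],s["wrist_torque"],s["width"])
E
```

```text
t: 13.85
tool_pos: [0.5512, -0.0802, 0.078]
orientation: [0.672, 0.719, -0.119, 0.128]
contact_force: [1.1, -12.4, 8.8]
width: 0.0234
finger_force: 55.0
[(0.99, [0.75, -1.75], 7.7), (0.99, [0.88, -2.0], 9.1), (0.99, [1.0, -1.88], 8.5)]
fulcrum 0.66 [355.8, 304.1] 1527
shim 0.5 [360.3, 211.3] 168
{'yaw': np.float64(93.87313750330743), 'tilt': np.float64(0.35031118667800865), 'roll': np.float64(-0.0011691791299735773), 'sx': np.float64(-171.0821217157663), 'sy': np.float64(0.19273566855089092), 'z': np.float64(77.94597574908558)} seat -30.56793378015857 [  0.68507163 -11.69986823   8.15599418] [-1.96149034 -0.21007401 -0.01882385] 0.02335928619643847
```

```bash
python3 -m jog '[[-0.2,0,0,-0.1,0.9,0.5,15],[-0.4,0,0,-0.1,1.8,1,15],[-0.6,0,0,-0.2,2.7,1.5,15],[-0.8,0,0,-0.2,3.6,2,15],[-1,-0.1,0,-0.3,4.5,2.5,15],[-1.2,-0.1,0,-0.3,5.4,3,15],[-1.2,-0.1,0,-0.3,5.4,3,15],[-1.2,-0.1,0,-0.3,5.4,3,15]]'
python3 - <<'E'
from h import *
s,d=tstate(); print(d,"seat",d["sx"]+149.6*np.cos(d["tilt"]),s["contact_force"],s["wrist_torque"],s["width"])
print(lift())
E
```

```text
t: 15.0
tool_pos: [0.5508, -0.0746, 0.081]
orientation: [0.671, 0.718, -0.126, 0.135]
contact_force: [0.9, -11.8, 8.5]
width: 0.0237
finger_force: 55.0
{'yaw': np.float64(93.84547785717197), 'tilt': np.float64(0.3716080849192256), 'roll': np.float64(-0.0013062004169304058), 'sx': np.float64(-166.0039925281926), 'sy': np.float64(0.20488851964995455), 'z': np.float64(80.96694520501202)} seat -26.61499557137688 [  0.87355778 -11.83470956   8.53278289] [-2.15241133 -0.20747578 -0.05113527] 0.023693547999106182
[(0.99, [1.12, -2.0], 8.9), (0.98, [1.12, -2.25], 10.3), (0.99, [1.12, -2.0], 9.0)]
```

```bash
python3 -m jog '[[-0.2,0,0,0,0.7,0.4,15],[-0.4,0,0,-0.1,1.4,0.8,15],[-0.5,0,0,-0.1,2.1,1.2,15],[-0.6,0,0,-0.2,2.8,1.6,15],[-0.8,0,0,-0.2,3.4,2,15],[-0.9,-0.1,0,-0.2,4,2.4,15],[-1,-0.1,0,-0.3,4.5,2.7,15],[-1,-0.1,0,-0.3,4.5,2.7,15]]'
python3 - <<'E'
from h import *
s,d=tstate(); print(d,"seat",d["sx"]+149.6*np.cos(d["tilt"]),s["contact_force"],s["wrist_torque"],s["width"])
print(lift())
E
```

```text
t: 16.05
tool_pos: [0.5504, -0.0703, 0.0837]
orientation: [0.67, 0.717, -0.132, 0.142]
contact_force: [1.2, -13.0, 7.5]
width: 0.0238
finger_force: 55.0
{'yaw': np.float64(93.83049593007753), 'tilt': np.float64(0.38946479756141666), 'roll': np.float64(-0.0016879046454701635), 'sx': np.float64(-161.6585223474072), 'sy': np.float64(0.26087501249084283), 'z': np.float64(83.65013229815393)} seat -23.261706537227752 [  1.22309375 -12.97133404   7.45316402] [-2.33902828 -0.32766547  0.01568978] 0.023764692475406066
[(0.97, [1.12, -2.12], 9.4), (0.99, [1.25, -2.38], 10.9), (0.99, [1.12, -2.12], 9.6)]
```

```bash
python3 -m jog '[[-0.1,0,0,0,0.5,0.2,15],[-0.2,0,0,-0.1,1,0.4,15],[-0.3,0,0,-0.1,1.5,0.6,15],[-0.4,0,0,-0.1,2,0.8,15],[-0.5,0,0,-0.2,2.5,1,15],[-0.6,0,0,-0.2,3,1.2,15],[-0.6,0,0,-0.2,3,1.2,15],[-0.6,0,0,-0.2,3,1.2,15]]'
python3 - <<'E'
from h import *
s,d=tstate(); print(d,"seat",d["sx"]+149.6*np.cos(d["tilt"]),s["contact_force"],s["wrist_torque"],s["width"])
print(lift())
E
```

```text
t: 17.1
tool_pos: [0.5503, -0.0674, 0.0849]
orientation: [0.669, 0.716, -0.135, 0.145]
contact_force: [0.6, -12.8, 8.3]
width: 0.0235
finger_force: 55.0
{'yaw': np.float64(93.83639151853873), 'tilt': np.float64(0.4000075999689095), 'roll': np.float64(-0.0009677315177170567), 'sx': np.float64(-158.7640439952748), 'sy': np.float64(0.23785533857004926), 'z': np.float64(84.89770218276632)} seat -20.973762047689775 [  0.62757701 -12.75919146   8.30891909] [-2.39243814 -0.26685296  0.07961214] 0.023496903233907136
[(0.97, [1.12, -2.25], 9.9), (0.99, [1.12, -2.62], 11.9), (0.99, [1.25, -2.38], 10.7)]
```

```bash
python3 -m jog '[[-0.2,0,0,0,0.6,0.5,15],[-0.4,0,0,-0.1,1.2,1,15],[-0.6,0,0,-0.1,1.8,1.5,15],[-0.8,0,0,-0.1,2.4,2,15],[-0.8,0,0,-0.2,2.9,2,15],[-0.8,0,0,-0.2,3.4,2,15],[-0.8,0,0,-0.2,3.4,2,15],[-0.8,0,0,-0.2,3.4,2,15]]'
python3 - <<'E'
from h import *
s,d=tstate(); print(d,"seat",d["sx"]+149.6*np.cos(d["tilt"]),s["contact_force"],s["wrist_torque"],s["width"])
print(lift())
for r in manip.trace("scene","shim")[:1]: print(r["p"],r["uv"],int(r["mask"].sum()))
E
```

```text
t: 18.15
tool_pos: [0.5501, -0.0658, 0.0873]
orientation: [0.669, 0.714, -0.141, 0.151]
contact_force: [0.2, -17.0, 9.8]
width: 0.0233
finger_force: 55.0
{'yaw': np.float64(93.7738839724025), 'tilt': np.float64(0.41631953913271613), 'roll': np.float64(9.198369966621435e-05), 'sx': np.float64(-157.1669851541834), 'sy': np.float64(0.309625288564396), 'z': np.float64(87.34891601648049)} seat -20.345293694007182 [  0.19856022 -16.97112333   9.75424255] [-3.52934044 -0.34570545  0.05891454] 0.0233286673796647
[(0.96, [1.12, -2.25], 9.9), (0.99, [1.12, -2.62], 11.9), (0.99, [1.12, -2.38], 10.6)]
0.6 [362.6, 210.9] 117
```

```bash
python3 -m jog '[[0,0,0,0,0.6,0,15],[0,0,0,-0.1,1.2,0,15],[0,0,0,-0.1,1.8,0,15],[0,0,0,-0.1,2.3,0,15],[0,0,0,-0.2,2.6,0,15],[0,0,0,-0.2,2.6,0,15],[0,0,0,-0.2,2.6,0,15],[0,0,0,-0.2,2.6,0,15]]'
python3 - <<'E'
from h import *
s,d=tstate(); print(d,"seat",d["sx"]+149.6*np.cos(d["tilt"]),s["contact_force"],s["wrist_torque"],s["width"])
print(lift())
E
```

```text
t: 19.25
tool_pos: [0.5499, -0.0653, 0.0879]
orientation: [0.669, 0.713, -0.142, 0.152]
contact_force: [1.0, -23.7, 12.1]
width: 0.0236
finger_force: 55.0
{'yaw': np.float64(93.67301843162325), 'tilt': np.float64(0.41906155956346086), 'roll': np.float64(0.0002531830509366787), 'sx': np.float64(-156.67470646986249), 'sy': np.float64(0.4816933678403078), 'z': np.float64(87.86581813567244)} seat -20.019415385420047 [  1.02258286 -23.66879899  12.13871471] [-5.01228352 -0.32366409  0.00741305] 0.02358985179363753
[(0.96, [1.25, -2.12], 9.5), (0.99, [1.12, -2.62], 11.9), (0.99, [1.12, -2.38], 10.6)]
```

```bash
python3 -m jog '[[0,0,0,0,0.3,0,15],[0,0,0,0,0.6,0,15],[0,0,0,0,0.6,0,15],[0,0,0,0,0.6,0,15],[0,0,0,0,0.6,0,15],[0,0,0,0,0.6,0,15],[0,0,0,0,0.6,0,15],[0,0,0,0,0.6,0,15]]'
python3 - <<'E'
from h import *
s,d=tstate(); print(d,"seat",d["sx"]+149.6*np.cos(d["tilt"]),s["contact_force"],s["wrist_torque"],s["width"])
E
```

```text
t: 20.3
tool_pos: [0.5498, -0.0653, 0.088]
orientation: [0.669, 0.713, -0.143, 0.152]
contact_force: [0.8, -24.7, 13.3]
width: 0.0235
finger_force: 55.0
{'yaw': np.float64(93.64734868489577), 'tilt': np.float64(0.4197658294255616), 'roll': np.float64(0.00035252517779267714), 'sx': np.float64(-156.62469009233635), 'sy': np.float64(0.507619805196559), 'z': np.float64(87.9912674507314)} seat -20.012303736253614 [  0.80627714 -24.74183384  13.29085947] [-5.37264264 -0.36280081  0.06485996] 0.02349621012142006
```

```bash
python3 -m jog '[[0,0,0,0,-1,0.3,15],[0,0,0,0.1,-2,0.6,15],[0,0,0,0.2,-3,0.9,15],[0,0,0,0.2,-4,1.3,15],[0,0,0,0.3,-5,1.7,15],[0,0,0,0.3,-6,2.1,15],[0,0,0,0.3,-6,2.1,15],[0,0,0,0.3,-6,2.1,15]]'
python3 - <<'E'
from h import *
s,d=tstate(); print(d,"seat",d["sx"]+149.6*np.cos(d["tilt"]),s["contact_force"],s["wrist_torque"],s["width"])
print(lift())
for q in("shim","fulcrum"):
  for r in manip.trace("scene",q)[:1]: print(q,r["p"],r["uv"],int(r["mask"].sum()))
E
```

```text
t: 21.3
tool_pos: [0.5499, -0.0655, 0.0881]
orientation: [0.668, 0.715, -0.14, 0.149]
contact_force: [2.9, -9.1, 2.4]
width: 0.0233
finger_force: 55.0
{'yaw': np.float64(93.93370471239079), 'tilt': np.float64(0.41193708835097903), 'roll': np.float64(0.0005328197788449602), 'sx': np.float64(-156.81592272344366), 'sy': np.float64(0.4916775053410878), 'z': np.float64(88.09700742129777)} seat -19.73041733498559 [ 2.86211914 -9.10912945  2.40455437] [-1.57698743 -0.59966193 -0.09351451] 0.02325284475537904
[(0.96, [1.25, -2.12], 9.5), (0.99, [1.12, -2.62], 11.9), (0.99, [1.25, -2.38], 10.7)]
shim 0.65 [364.7, 209.5] 99
fulcrum 0.46 [358.2, 218.0] 96
```

```bash
python3 -m jog '[[0,0,0,0.1,-1,0.4,15],[0,0,0,0.1,-2,0.8,15],[0,0,0,0.2,-3,1.2,15],[0,0,0,0.3,-4,1.6,15],[0,0,0,0.3,-5,2,15],[0,0,0,0.4,-6,2.5,15],[0,0,0,0.4,-6,2.5,15],[0,0,0,0.4,-6,2.5,15]]'
python3 - <<'E'
from h import *
s,d=tstate(); print(d,"seat",d["sx"]+149.6*np.cos(d["tilt"]),s["contact_force"],s["wrist_torque"],s["width"])
print(lift())
for q in("shim","fulcrum"):
  for r in manip.trace("scene",q)[:1]: print(q,r["p"],r["uv"],int(r["mask"].sum()))
E
```

```text
t: 22.45
tool_pos: [0.5505, -0.068, 0.0903]
orientation: [0.667, 0.717, -0.138, 0.148]
contact_force: [0.3, 3.0, -8.1]
width: 0.0233
finger_force: 55.0
{'yaw': np.float64(94.09382673403455), 'tilt': np.float64(0.4076149577296547), 'roll': np.float64(-8.04243025105299e-05), 'sx': np.float64(-159.32666487837363), 'sy': np.float64(0.06490857562509746), 'z': np.float64(90.29392030846063)} seat -21.983555414906306 [ 0.29266861  3.02623257 -8.07671888] [ 0.99843858 -0.2331765  -0.04422807] 0.023334400822437137
[(0.98, [1.0, -1.88], 8.3), (0.99, [1.0, -2.0], 9.1), (1.0, [1.0, -2.0], 9.0)]
shim 0.67 [360.6, 211.2] 121
fulcrum 0.47 [358.0, 216.4] 85
```

```bash
python3 -m jog '[[0,0,0,0.1,-1.3,0.6,15],[0,0,0,0.2,-2.6,1.1,15],[0,0,0,0.3,-3.9,1.7,15],[0,0,0,0.4,-5.2,2.3,15],[0,0,0,0.5,-6.5,2.8,15],[0,0,0,0.5,-7.8,3.4,15],[0,0,0,0.6,-9,4,15],[0,0,0,0.7,-10,4.4,15]]'
python3 - <<'E'
from h import *
s,d=tstate(); print(d,"seat",d["sx"]+149.6*np.cos(d["tilt"]),s["contact_force"],s["wrist_torque"],s["width"])
print(lift())
for q in("shim","fulcrum"):
  for r in manip.trace("scene",q)[:1]: print(q,r["p"],r["uv"],int(r["mask"].sum()))
E
```

```text
t: 23.6
tool_pos: [0.5513, -0.0781, 0.0949]
orientation: [0.667, 0.717, -0.138, 0.148]
contact_force: [-1.0, 5.2, -8.7]
width: 0.0239
finger_force: 55.0
{'yaw': np.float64(94.0700925075136), 'tilt': np.float64(0.40767681719321597), 'roll': np.float64(-0.00048307654646182076), 'sx': np.float64(-169.53675686002936), 'sy': np.float64(-0.11780145033296818), 'z': np.float64(94.88995338049536)} seat -32.19731620731727 [-1.03783337  5.21756986 -8.65486522] [1.69955271 0.02294926 0.0251934 ] 0.023865729598373856
[(0.99, [0.75, -1.62], 7.2), (0.99, [0.88, -1.88], 8.5), (0.99, [0.88, -1.62], 7.3)]
shim 0.6 [361.2, 208.8] 140
fulcrum 0.73 [179.1, 330.6] 1839
```

```bash
python3 -m jog '[[-0.6,0,0,0,-0.1,1.8,15],[-1.2,-0.1,0,0,-0.1,3.7,15],[-1.7,-0.1,0,0,-0.2,5.5,15],[-2.3,-0.1,0,0,-0.2,7.4,15],[-2.9,-0.2,0,0,-0.3,9.2,15],[-3.4,-0.2,0,0,-0.3,11,15],[-4,-0.3,0,0,-0.4,12.9,15],[-4.6,-0.3,0,0,-0.5,14.7,15]]'
python3 - <<'E'
from h import *
s,d=tstate(); print(d,"seat",d["sx"]+149.6*np.cos(d["tilt"]),s["contact_force"],s["wrist_torque"],s["width"])
print(lift())
for q in("shim","fulcrum"):
  for r in manip.trace("scene",q)[:1]: print(q,r["p"],r["uv"],int(r["mask"].sum()))
E
```

```text
t: 24.75
tool_pos: [0.5515, -0.0787, 0.1099]
orientation: [0.661, 0.71, -0.165, 0.177]
contact_force: [-0.2, 1.5, -4.3]
width: 0.0239
finger_force: 55.0
{'yaw': np.float64(94.0616690295087), 'tilt': np.float64(0.4890728677761494), 'roll': np.float64(-0.00043055804989019483), 'sx': np.float64(-170.14302547206935), 'sy': np.float64(-0.24879005858050496), 'z': np.float64(109.88694752593511)} seat -38.08081123297123 [-0.21179711  1.49499317 -4.31409755] [ 1.17839426 -0.0303316   0.03351853] 0.023921843990971223
[(0.99, [0.75, -1.5], 6.6), (0.99, [0.88, -1.88], 8.5), (0.99, [0.88, -1.62], 7.3)]
shim 0.46 [361.9, 211.6] 75
fulcrum 0.57 [354.8, 218.2] 111
```

```bash
python3 -m jog '[[-0.3,0,0,0,0.1,0.9,15],[-0.6,0,0,0,0.2,1.9,15],[-0.9,-0.1,0,0,0.3,2.8,15],[-1.2,-0.1,0,0,0.4,3.7,15],[-1.5,-0.1,0,0,0.5,4.7,15],[-1.8,-0.1,0,0,0.6,5.6,15],[-2.1,-0.1,0,0,0.7,6.6,15],[-2.3,-0.2,0,0,0.7,7.5,15]]'
python3 - <<'E'
from h import *
s,d=tstate(); print(d,"seat",d["sx"]+149.6*np.cos(d["tilt"]),s["contact_force"],s["wrist_torque"],s["width"])
print(lift())
im=manip.read_camera("scene"); cv2.imwrite("pics/s5.png",cv2.resize(im[170:245,300:400],None,fx=8,fy=8,interpolation=cv2.INTER_CUBIC))
E
```

```text
t: 25.9
tool_pos: [0.5514, -0.0778, 0.1171]
orientation: [0.658, 0.706, -0.178, 0.191]
contact_force: [0.5, 0.8, -2.9]
width: 0.0237
finger_force: 55.0
{'yaw': np.float64(94.06933713760196), 'tilt': np.float64(0.5286754645272799), 'roll': np.float64(-0.0006374330112053618), 'sx': np.float64(-169.23151629906366), 'sy': np.float64(-0.17815896880231805), 'z': np.float64(117.08054311403693)} seat -40.05552011664537 [ 0.4910455   0.84641546 -2.90522365] [ 1.2809995   0.01908964 -0.03550149] 0.02367651430044892
[(0.9, [0.88, -1.5], 6.7), (0.99, [0.88, -1.88], 8.5), (0.99, [0.88, -1.62], 7.3)]
```

View pics/s5.png

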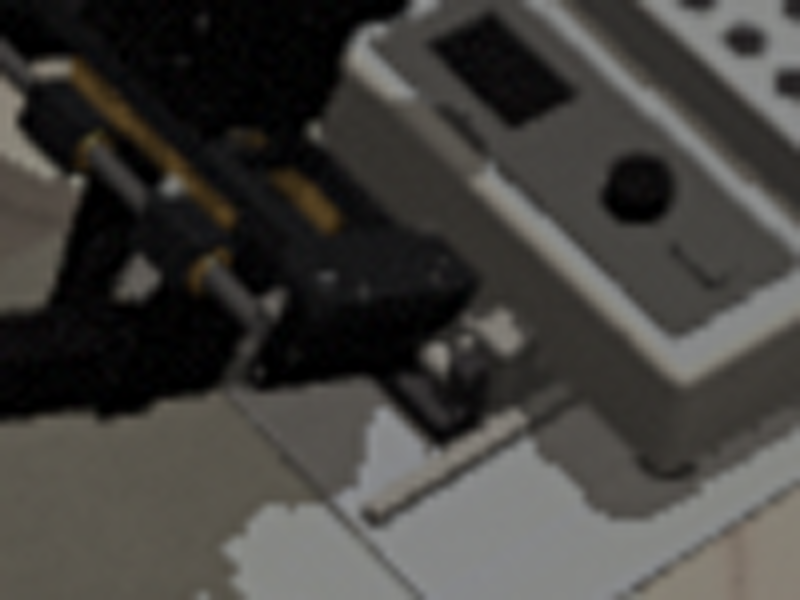

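```bash
python3 -m jog '[[0,0,0,0.2,-2.6,1.5,15],[0,0,0,0.4,-6,3.5,15],[0,0,0,0.7,-10.4,6,15],[0,0,0,1.1,-16,9.3,15],[0,0,0,1.6,-24,14,15],[0,0,0,2.4,-34.5,20.2,15],[0,0,0,3.3,-47.5,27.7,15],[0,0,0,4.3,-62,36.2,15]]'
python3 - <<'E'
from h import *
s,d=tstate(); print(d,s["contact_force"],s["wrist_torque"],s["width"])
print(lift())
for q in("shim","fulcrum"):
  for r in manip.trace("scene",q)[:1]: print(q,r["p"],r["uv"],int(r["mask"].sum()))
E
```

```text
t: 27.0
tool_pos: [0.5556, -0.1413, 0.1539]
orientation: [0.658, 0.706, -0.178, 0.191]
contact_force: [-0.3, -0.1, -3.7]
width: 0.0237
finger_force: 55.0
{'yaw': np.float64(94.04171180782336), 'tilt': np.float64(0.528815987722003), 'roll': np.float64(-0.0005344649341337008), 'sx': np.float64(-232.80669850390157), 'sy': np.float64(-0.08523835208849294), 'z': np.float64(153.865898572888)} [-0.27056061 -0.08280224 -3.70271124] [ 0.95194035 -0.07349769  0.05076141] 0.023712317332473375
[(0.99, [0.75, -1.5], 6.6), (0.99, [0.88, -1.88], 8.5), (0.99, [0.88, -1.62], 7.3)]
shim 0.74 [357.1, 208.5] 175
fulcrum 0.78 [351.7, 218.1] 181
```

```bash
python3 -m jog '[[2,0.1,0,0,-20,0,15],[8,0.5,0,-5,-50,0,15],[15,1,0,-12,-80,0,15],[22,1.5,0,-20,-100,-20,15],[28,1.9,0,-30,-109,-50,15],[30.3,2.1,0,-30,-109,-80,15],[30.3,2.1,0,-30,-109,-110,15],[30.3,2.1,0,-30,-109,-115,15]]'
python3 - <<'E'
from h import *
im=manip.read_camera("top"); cv2.imwrite("pics/t6.png",cv2.resize(im[180:330,200:400],None,fx=4,fy=4,interpolation=cv2.INTER_CUBIC))
r=manip.trace("top","shim"); print([(x["p"],cv2.boxPoints(box(x["mask"])).round(1).tolist()) for x in r[:1]])
s,d=tstate(); print(s["tool_pos"],d,s["contact_force"],s["wrist_torque"],s["width"])
E
```

```text
t: 28.15
tool_pos: [0.524, -0.2479, 0.036]
orientation: [0.681, 0.732, 0.001, -0.002]
contact_force: [-0.6, -0.1, -2.9]
width: 0.0235
finger_force: 55.0
[(0.75, [[227.0, 251.0], [237.0, 251.0], [237.0, 282.0], [227.0, 282.0]])]
[ 0.5256538  -0.2482109   0.03818693] {'yaw': np.float64(94.10955261243673), 'tilt': np.float64(-0.0022123395861874404), 'roll': np.float64(-0.0008428966136513251), 'sx': np.float64(-337.47002327494573), 'sy': np.float64(37.085201425363955), 'z': np.float64(38.18693090045712)} [ 0.72367901  0.62972879 -2.17597942] [-0.05512459 -0.09594284  0.02476019] 0.02380212295784296
```

View pics/t6.png

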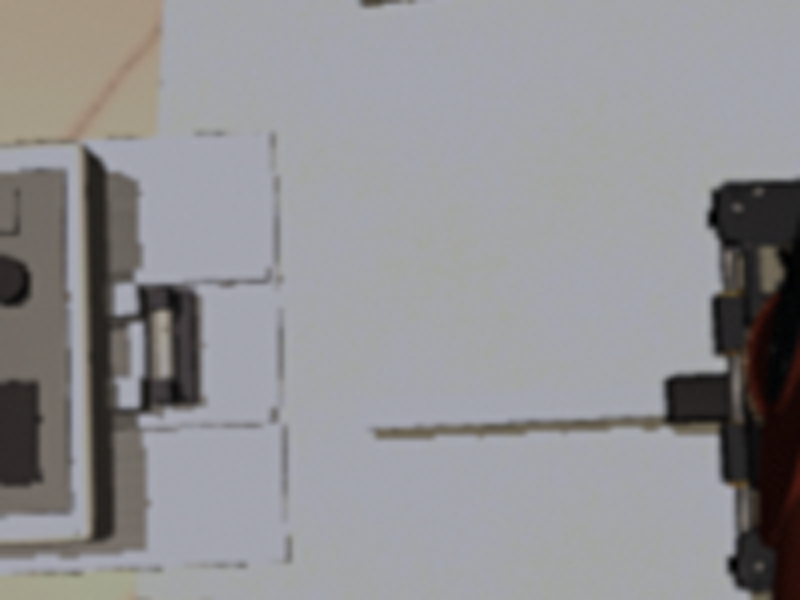

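```bash
python3 - <<'E'
from h import *
ex,ey=fr()
for u,v,z in((140,300,.045),(141,395,.045),(160,343,.032),(101,343,.083),(278,345,.005)):
    d=at("top",(200+u/4,180+v/4),z)-O; print((d@ex*1e3).round(1),(d@ey*1e3).round(1))
E
python3 -m jog '[[0,0,0,0,0,-8,15],[0,0,0,0,0,-16,15],[0,0,0,0,0,-22,15],[0,0,0,0,0,-26,15],[0,0,0,0,0,-29,15],[0,0,0,0,0,-31,15],[0,0,0,0,0,-32,15],[0,0,0,0,0,-32.5,15]]'
python3 - <<'E'
from h import *
s,d=tstate(); print(s["tool_pos"],d,s["contact_force"],s["wrist_torque"],s["width"])
E
```

```text
-16.2 -22.7
-15.6 26.1
-24.1 -1.3
-2.3 2.1
-83.0 -0.0
t: 29.25
tool_pos: [0.5259, -0.249, 0.006]
orientation: [0.682, 0.732, 0.001, 0.0]
contact_force: [-0.2, 0.0, -1.0]
width: 0.0235
finger_force: 55.0
[ 0.52587055 -0.24903237  0.00602754] {'yaw': np.float64(94.04344741309203), 'tilt': np.float64(-0.0014073604324465411), 'roll': np.float64(-0.0019559267907757185), 'sx': np.float64(-338.30433161958246), 'sy': np.float64(36.924821506696084), 'z': np.float64(6.027535783931396)} [-0.15767804  0.01186366 -0.95047283] [0.23277077 0.00848812 0.12934558] 0.023491747573699685
```

```bash
python3 -m jog '[[0,0,0,0,0,-0.5,15],[0,0,0,0,0,-0.8,15],[0,0,0,0,0,-0.8,30],[0,0,0,0,0,-0.8,45],[0,0,0,0,0,-0.8,60],[0,0,0,0,0,-0.8,60],[0,0,0,0,0,-0.8,60],[0,0,0,0,0,-0.8,60]]'
python3 -m jog '[[0,0,0,0,0,10,60],[0,0,0,0,0,35,60],[0,0,0,0,0,70,60],[0,0,0,0,-10,110,60],[0,0,0,0,-40,140,60],[0,0,0,0,-80,150,60],[0,0,0,0,-110,150,60],[0,0,0,0,-120,150,60]]'
python3 - <<'E'
from h import *
print(lift())
im=manip.read_camera("scene"); cv2.imwrite("pics/s7.png",cv2.resize(im[150:350,200:400],(600,600),interpolation=cv2.INTER_CUBIC))
E
```

```text
t: 30.25
tool_pos: [0.5257, -0.2489, 0.005]
orientation: [0.682, 0.732, 0.001, -0.0]
contact_force: [0.0, -0.9, -0.2]
width: 0.0593
finger_force: 0.0
t: 31.25
tool_pos: [0.525, -0.3709, 0.1554]
orientation: [0.683, 0.731, 0.001, 0.0]
contact_force: [0.2, -0.1, -0.0]
width: 0.0601
finger_force: 0.0
[(0.99, [0.75, -1.5], 6.6), (0.99, [0.88, -1.88], 8.5), (0.99, [0.88, -1.62], 7.3)]
```

View pics/s7.png

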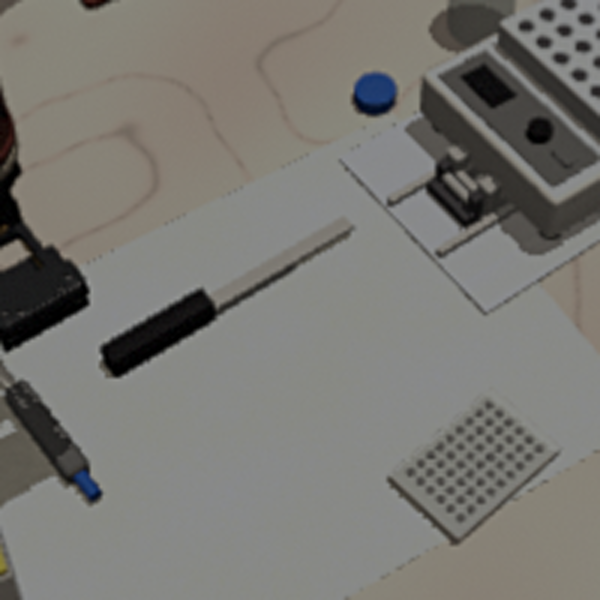

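The picture shows the bar lying flat, handle near (160,330) and tip near (348,225), clear of the stand. The shim's stops sit against the heater's front at about (470,170), and the other things are where they were. I'm handing in.

```bash
python3 -c "
from workcell import manip
print(manip.finish_job())"
```

```text
the job is handed in; nothing more can be done
None
```

The job is handed in, with no verdict returned: the heater is resting on the shim, which was pressed home with an estimated 12 N (wrist force less sliding friction), and the bar lies flat on the bench, clear of the stand.

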